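Fit the balance spring to a magnifier lamp arm

ROBOT

A 6-joint arm with a two-finger parallel gripper is mounted at the origin on the work surface. World frame = base frame: x ahead of the robot, y to its left, z up, the work surface at z = 0. Lengths are in mm, angles in rad, forces in N, time in s.
With the tool pointing down it reaches from about 250 to 800 mm from the base axis. Payload 3.9 kg.
Tool frame: the origin (TCP) lies between the finger pads; the fingertips stand 19 mm ahead of it and the grasp point (between the pads) is the TCP; z points along the fingers, y is the line along which they close (so a half turn about z gives the same grasp; the last joint's range is limited). The gripper opens to 85 mm and grips with 20 to 120 N. Pads are 22 mm wide; open, the fingers measure 114 mm over their backs; the gripper's body (76 mm by 85 mm) begins 54 mm behind the grasp point. The pads swing forward as they close: fully open they stand 13 mm farther back than shut.
Start: joints at [-1.101, 0.26, -0.138, 1.173, 0, 1.571], TCP at [237.666, -468.114, 250.304] pointing down, gripper open.
Joint ranges: [-2.78, 2.78], [-0.83, 1.72], [-1.28, 1.37], [-1.9, 2.12], [-1.57, 1.48], [-3.14, 3.14]. Speed limits (rad/s): [2.57, 2.57, 3.14, 3.14, 3.14, 3.14].

INTERFACE

Orientations are given as a unit quaternion [w, x, y, z].
In Python, from bench import r gives the robot as it stands.
- The arm moves only by the shell command python3 jog.py, which reads ROWS from standard input. ROWS is a JSON list of rows, 1 to 20 of them, each an object with the fields wx, wy, wz (a rotation vector in rad), tx, ty, tz (the shift in mm), finger_gap (the finger opening in mm); a field left out counts as zero (the opening has to be given); each row is the pose to reach, as a shift and turn from the pose commanded when the command began, along the tool's axes at that moment; what a row does not reach only later rows make up. A row lasts 1/10 s, in which the tool goes at most 50 mm and 0.15 rad, less where a joint would pass 70% of its speed; a pose out of reach is approached as far as the arm can. The fingers move at their own pace and stop on an object; the grip force is fixed at half the most. Time passes only in rows, so rows that do not move let the fingers close. It prints the time, the measured TCP pose, the force, the opening and the grip force at its end. Input that does not fit is refused with a message, and nothing moves.
- r.sense(): the state, without advancing time (a new reading comes with each control period).
- r.grab_frame(name): name is "scene" or "top" or "wrist"; returns (picture, depth): 384x512x3 uint8, red, green, blue; 384x512 float32, mm along the optical axis (not along the pixel's ray), 0 where there is no reading.
- r.camera_model(name): a dict with "fx", "fy", "cx", "cy" (pixels), "extrinsics" (4x4, takes a point from camera to world coordinates). Camera axes: x right, y down, z forward; pixel columns grow to the right and rows downward; lengths in mm; the calibration is good to about 2 mm. A picture is of the moment at which its call begins: read the wrist's pose just before it. camera_model takes no time and is no camera call; for the wrist camera it gives the pose at the moment of the call.
- r.close_job(): hands the job in; it is judged then, once.
The state is a dict: "clock": time; "q": joint angles; "joint_velocities": joint speeds; "joint_torque": joint torques, N m; "ee_pos": TCP position; "orientation": TCP orientation; "wrist_force": force on the tool from outside, world axes, zero at the start; "torque": the same for the moment, N m; "grip_width": finger opening in mm; "grip_force": force on a finger pad.
Only numpy, scipy, OpenCV 4.12 (cv2) and the standard library are available. Lean on these libraries where they do the work, as an engineer would, in place of code of your own. Each camera call takes 0.05 s, during which the arm holds its last target. There are 200 camera calls.

TASK

Fit the loose tension spring to the lamp arm clamped in the blue jig: first hook its steel pin fully down into the hole of the dark bracket, feeling for the hole because the bracket was clamped on by hand and its place is not known exactly. Then stretch the spring along the arm, drop its eye over the steel post so that it is caught under the post's head, and let go. Press gently throughout, do not drop the spring or overstretch it by pulling far past the post, and leave the clear covers and the screwdriver alone.

Things in the scene. Friction and masses are not known exactly. Their poses are not given: they have to be found in the camera images.
- lamp: fixed: white square lamp-arm tube (280 mm long, 18 mm wide, its top 45 mm high) in a blue jig (base 300 x 50 x 10 mm). Origin on the table under the tube's middle; x runs along the tube from the dark hole bracket (-x end) to the steel post (+x end), z up. Hole to post: 157 to 179 mm. Between bracket and post the space above the tube is free.
- search_start (a point): unmarked point on the flat top (75 mm high) of the dark bracket, on the tube's centre line. The bracket was clamped by hand, tight: the centre of its hole lies somewhere 7 to 29 mm from this point towards the post, on the line to it. Find it by touch or by eye. Hole: 8 mm along lamp x, 9 mm across, right through, in the middle of a plate 72 mm along x, 34 mm across, 12 mm thick.
- post (a point): foot of the post's neck, at lamp x = +84 mm, y = 0, height 78 mm. A steel pillar 22 mm in diameter ends here in a flat shoulder; on it stands a neck 8 mm in diameter and 10 mm high, then a head 12.4 mm in diameter that tapers to its top 17 mm above this point.
- spring: loose tension spring, 90 g, lying level on a blue rack in two open-topped slots, pin down. Origin on its axis above the pin; x runs from pin to eye. Black end block (12 x 12 mm section, x -6 to 18 mm), 12 mm coil, orange end block, eye. It stays straight and lengthens: from 2.2 N on, 8 mm per further newton, at most 75 mm. The rack carries the coil 17 to 75 mm from the pin, axis 56 mm high.
- orange_block (a point): centre of the orange end block, the place to grip: 28 mm long along the spring, 12 mm wide, 12 mm high, 30 mm short of the eye's centre, on the spring's axis; free on both sides and below
- hook_tip (a point): tip of the steel pin, 19 mm below the spring's axis (13 mm below the end block), straight below the origin. The pin is round, 5 mm in diameter, with a flat tip. A press of 2 to 5 N is enough to feel the hole's edge; over 15 N is rough. Fully home, the black block lies on the bracket's plate.
- eye (a point): centre of the eye: a flat-lying ring of 5 mm wire, 18 mm inside diameter, 28 mm outside, in the plane of the spring's axis, 130 mm from the pin while the spring is unstretched. To pass over the post's head it must be raised, with the pin still hooked. Pulling it over 10 mm past the post's axis overstretches the spring.
- cover_a: bystander: clear plastic flanged cover, 92 mm wide, 82 mm high; origin under its centre
- cover_b: bystander: second clear cover of the same size; origin under its centre
- screwdriver: bystander: red-handled screwdriver lying on the table; origin under its middle

How it is judged:
By the outcome, as a careful person would: the job done as asked, in the order asked, and still so for the second after the job is handed in, with the robot touching nothing.
It also fails if it takes over 64 s, if anything falls off the work surface, if the arm or the gripper's body presses on something with over 40 N, if the wrist force passes 120 N, or if a joint passes its speed limit or range.

## Working session

There is one attempt and no reset: what is moved stays moved. The work goes in short steps, Python scripts to look and compute and a shell command to move; the robot and the scene stay as the last step left them, time stands still between calls to the robot, and variables do not carry over. Pictures are saved under pics/ and viewed, at most 10 in all, crops included, and the job is handed in when it is done.

```bash
ls; mkdir -p pics
cat > h.py <<'E'
import numpy as np, cv2
from bench import r
def snap(name,tag):
    cm=r.camera_model(name); p,d=r.grab_frame(name)
    np.savez(f'pics/{tag}.npz',p=p,d=d,E=np.array(cm['extrinsics']),k=[cm['fx'],cm['fy'],cm['cx'],cm['cy']])
    cv2.imwrite(f'pics/{tag}.png',cv2.cvtColor(p,cv2.COLOR_RGB2BGR))
def load(tag): return np.load(f'pics/{tag}.npz')
def cloud(tag):
    f=load(tag); fx,fy,cx,cy=f['k']; d=f['d']
    v,u=np.mgrid[:384,:512]
    P=np.stack([(u-cx)/fx*d,(v-cy)/fy*d,d],-1)
    W=P@f['E'][:3,:3].T+f['E'][:3,3]; W[d==0]=np.nan
    return W
E
python3 - <<'E'
from h import *
snap('scene','s0');snap('top','t0')
a=cv2.imread('pics/s0.png');b=cv2.imread('pics/t0.png')
s=r.sense();print({k:s[k] for k in('clock','ee_pos','orientation','wrist_force','grip_width')})
for t in 's0','t0':
    f=load(t);print(f['E'].round(3).tolist(),f['k'])
E
```

```text
bench.py
jog.py
pics
{'clock': 0.1, 'ee_pos': array([ 237.39157092, -467.57426767,  249.53541482]), 'orientation': array([-8.91614356e-04,  9.72531914e-01,  2.32767773e-01, -2.13328827e-04]), 'wrist_force': array([ 0.29435203, -0.029574  , -0.26573112]), 'grip_width': 85.25607224397667}
[[-0.198, 0.776, -0.599, 1242.025], [0.98, 0.163, -0.113, 126.91], [0.01, -0.609, -0.793, 1006.632], [0.0, 0.0, 0.0, 1.0]] [474.32391039 474.32391039 250.90909432 192.08986272]
[[0.026, -0.997, 0.076, 475.434], [-0.999, -0.028, -0.031, 7.711], [0.033, -0.075, -0.997, 930.146], [0.0, 0.0, 0.0, 1.0]] [392.9773782  392.9773782  258.62106242 195.33865904]
```

View pics/t0.png

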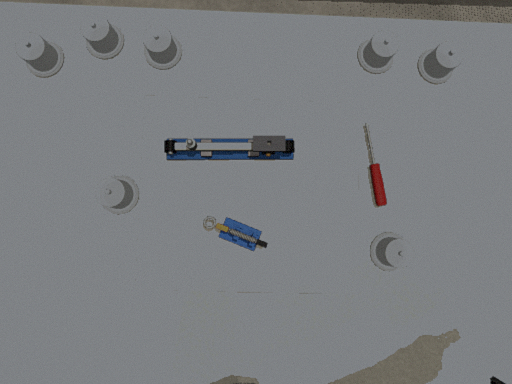

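View pics/s0.png

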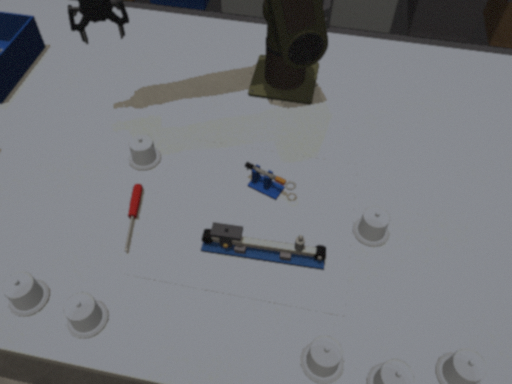

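Top view: the lamp lies with its bracket at about (269,143) and its post at (191,144). The spring's eye is at (209,223), the orange block at (221,228) and the black block at (263,244). Next I'll get rough coordinates from depth.

```bash
python3 - <<'E'
from h import *
W=cloud('t0')
for n,(u,v) in dict(brk=(275,141),brkL=(256,141),post=(191,144),tube=(225,147),eyeC=(209,223),or_=(221,228),black=(263,244),coil=(240,235),endL=(172,150),endR=(288,150)).items(): print(n,W[v,u].round(1))
cm=r.camera_model('wrist');print(np.array(cm['extrinsics']).round(3).tolist(),cm['fx'],cm['cx'],cm['cy'])
E
cat >> h.py <<'E'
from scipy.spatial.transform import Rotation as Ro
def tool():
    s=r.sense(); q=s['orientation']; return np.array(s['ee_pos']),Ro.from_quat([q[1],q[2],q[3],q[0]])
def down(yaw): return Ro.from_euler('z',yaw)*Ro.from_euler('x',np.pi)
def row(pos,R=None):
    p,T=tool(); R=R or T
    return np.r_[(T.inv()*R).as_rotvec(),T.inv().apply(np.array(pos)-p)].round(4)
def pix(tag,P):
    f=load(tag); E=f['E']; c=(np.atleast_2d(P)-E[:3,3])@E[:3,:3]
    fx,fy,cx,cy=f['k']; return np.c_[c[:,0]/c[:,2]*fx+cx,c[:,1]/c[:,2]*fy+cy]
def ray(tag,u,v):
    f=load(tag); fx,fy,cx,cy=f['k']; d=f['E'][:3,:3]@[(u-cx)/fx,(v-cy)/fy,1]; return f['E'][:3,3],d/np.linalg.norm(d)
def tri(obs):
    A=np.zeros((3,3));b=np.zeros(3)
    for t,u,v in obs:
        c,d=ray(t,u,v);M=np.eye(3)-np.outer(d,d);A+=M;b+=M@c
    X=np.linalg.solve(A,b);return X,[np.linalg.norm(pix(t,X)[0]-[u,v]).round(2) for t,u,v in obs]
E
echo '[{"wz":-0.93, "tx":508, "ty":-334, "tz":-10, "finger_gap":85}, {"wz":-0.93, "tx":508, "ty":-334, "tz":-10, "finger_gap":85}, {"wz":-0.93, "tx":508, "ty":-334, "tz":-10, "finger_gap":85}, {"wz":-0.93, "tx":508, "ty":-334, "tz":-10, "finger_gap":85}, {"wz":-0.93, "tx":508, "ty":-334, "tz":-10, "finger_gap":85}, {"wz":-0.93, "tx":508, "ty":-334, "tz":-10, "finger_gap":85}, {"wz":-0.93, "tx":508, "ty":-334, "tz":-10, "finger_gap":85}, {"wz":-0.93, "tx":508, "ty":-334, "tz":-10, "finger_gap":85}, {"wz":-0.93, "tx":508, "ty":-334, "tz":-10, "finger_gap":85}, {"wz":-0.93, "tx":508, "ty":-334, "tz":-10, "finger_gap":85}, {"wz":-0.93, "tx":508, "ty":-334, "tz":-10, "finger_gap":85}, {"wz":-0.93, "tx":508, "ty":-334, "tz":-10, "finger_gap":85}, {"wz":-0.93, "tx":508, "ty":-334, "tz":-10, "finger_gap":85}, {"wz":-0.93, "tx":508, "ty":-334, "tz":-10, "finger_gap":85}, {"wz":-0.93, "tx":508, "ty":-334, "tz":-10, "finger_gap":85}, {"wz":-0.93, "tx":508, "ty":-334, "tz":-10, "finger_gap":85}]' | python3 jog.py
python3 - <<'E'
from h import *
snap('wrist','w1');print(tool()[0],tool()[1].as_matrix().round(3).tolist(),r.sense()['q'],r.sense()['joint_velocities'])
E
```

```text
clock: 1.7
ee_pos: [538.5, 58.2, 260.2]
orientation: [-0.0, 0.766, 0.643, -0.001]
wrist_force: [0.1, 0.7, 0.1]
grip_width: 85.1
grip_force: 0.0
[538.60300102  58.19854765 260.37171109] [[0.172, 0.985, -0.001], [0.985, -0.172, -0.0], [-0.0, -0.001, -1.0]] [ 1.07793273e-01  2.85322320e-01 -7.61843535e-02  1.20991715e+00
 -2.80868990e-04  1.85168792e+00] [-0.00137522 -0.00382926  0.00291647 -0.00280168  0.00064579  0.00184221]
```

View pics/w1.png

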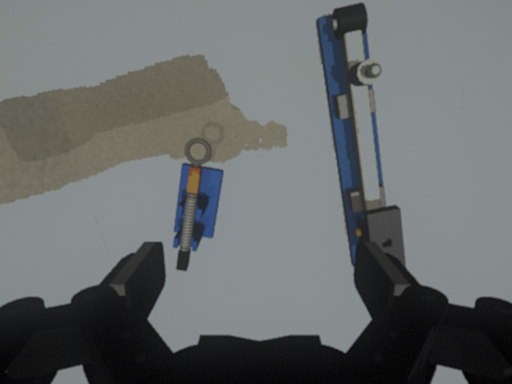

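Wrist view: eye at (198,152), orange block (194,180), black block (183,260), post head (372,70), bracket plate (385,235) with its hole near (388,243). I'll take two closer views.

```bash
echo '[{"wz":-0.2, "tx":-59, "ty":71, "tz":60, "finger_gap":85}, {"wz":-0.2, "tx":-59, "ty":71, "tz":60, "finger_gap":85}, {"wz":-0.2, "tx":-59, "ty":71, "tz":60, "finger_gap":85}, {"wz":-0.2, "tx":-59, "ty":71, "tz":60, "finger_gap":85}]' | python3 jog.py >/dev/null
python3 -c "
from h import *
snap('wrist','w2');print(tool()[0],row((490,0,200),down(1.4)))"
echo '[{"wz":0.2, "tx":2, "ty":-110, "finger_gap":85}, {"wz":0.2, "tx":2, "ty":-110, "finger_gap":85}, {"wz":0.2, "tx":2, "ty":-110, "finger_gap":85}, {"wz":0.2, "tx":2, "ty":-110, "finger_gap":85}]' | python3 jog.py >/dev/null
python3 -c "
from h import *
snap('wrist','w3');print(tool()[0])
a=np.hstack([cv2.imread('pics/w2.png'),cv2.imread('pics/w3.png')])
cv2.imwrite('pics/c23.png',cv2.resize(a[:, :],(800,300)))
W=cloud('w2');z=W[...,2];f=load('w2')['p']
np.set_printoptions(suppress=True)
print(np.nanpercentile(z,[1,50]))
for lo,hi in((70,80),(84,100)):
    m=(z>lo)&(z<hi)&(W[...,0]>600);v,u=np.nonzero(m);print(lo,m.sum(),u.min() if m.any() else 0,u.max() if m.any() else 0,v.min() if m.any() else 0,v.max() if m.any() else 0, np.median(z[m]))
"
```

```text
[598.45519757 -11.61756428 200.09104883] [-1.800000e-03 -4.000000e-04  1.969000e-01  1.444560e+01 -1.081145e+02
  2.888000e-01]
[489.34404033 -11.1705803  202.08746735]
[-0.46424658  1.62758554]
70 3528 308 354 0 261 75.63924932318321
84 0 0 0 0 0 nan
  return _methods._mean(a, axis=axis, dtype=dtype,
  ret = ret.dtype.type(ret / rcount)
```

View pics/c23.png

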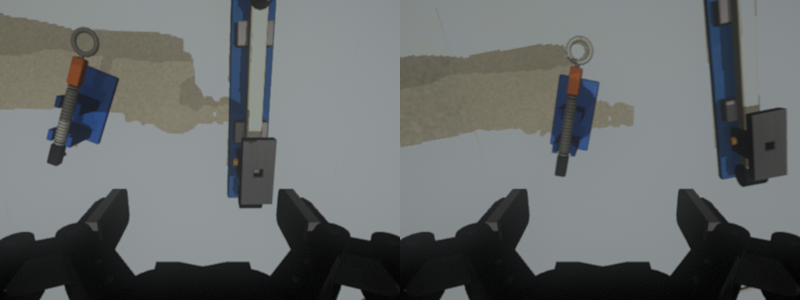

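w2 (left): hole at about (331,220), eye (109,54), orange (97,90), black (72,198). w3 (right): hole (474,187), eye (230,64), orange (223,102), black (206,215). Now I'll refine these by segmentation.

```bash
cat > m.py <<'E'
from h import *
np.set_printoptions(suppress=True,precision=2)
def cen(m): 
    n,l,s,c=cv2.connectedComponentsWithStats(m.astype(np.uint8)); i=1+s[1:,4].argmax(); return s[i],c[i],l==i
def win(m,u,v,h):
    o=np.zeros_like(m);o[max(0,v-h):v+h,max(0,u-h):u+h]=m[max(0,v-h):v+h,max(0,u-h):u+h];return o
hole={'w1':(388,243),'w2':(331,220),'w3':(474,187)}; org={'w1':(194,180),'w2':(97,90),'w3':(223,102)}
H=[];O=[]
for t in hole:
    f=load(t);p=f['p'].astype(int);g=p.sum(2)/3;W=cloud(t)
    u,v=hole[t]; loc=g[v-6:v+7,u-6:u+7]; print(t,'hole px',np.round(loc[::2,::2]).astype(int).tolist() if t=='w2' else (loc.min(),np.median(loc)))
    m=win(g<(loc.min()+np.percentile(loc,90))/2,u,v,9); s,c,_=cen(m); print(s,c); H.append((t,*c))
    u,v=org[t]; hsv=cv2.cvtColor(f['p'],cv2.COLOR_RGB2HSV); m=win((hsv[...,0]<20)&(hsv[...,1]>150)&(hsv[...,2]>70),u,v,30)
    s,c,l=cen(m); print('org',s,c,'depth',np.nanmedian(W[l],0)); O.append((t,*c))
    pl=(W[...,2]>72)&(W[...,2]<79)&(W[...,0]>600)&(W[...,1]<5); q=W[pl][:,:2].astype(np.float32); rc=cv2.minAreaRect(q); print('plate',rc,np.median(W[pl][:,2]))
print('hole',tri(H),tri(H[1:]));print('org',tri(O),tri(O[1:]))
E
python3 m.py
```

```text
w1 hole px (np.float64(29.333333333333332), np.float64(62.666666666666664))
[383 239   9   8  53] [387.32 243.06]
org [190 168  10   8  40] [193.88 170.6 ] depth [472.88  69.94  62.79]
plate ((657.7066040039062, -35.77177047729492), (34.76845932006836, 66.73616027832031), 1.39745032787323) 75.67757287951943
w2 hole px [[78, 76, 78, 78, 79, 79, 78], [71, 75, 77, 71, 60, 61, 70], [85, 95, 93, 77, 37, 42, 68], [79, 87, 86, 74, 38, 43, 69], [44, 40, 42, 40, 36, 47, 70], [41, 38, 37, 36, 38, 46, 70], [55, 54, 56, 55, 55, 58, 71]]
[324 217  13  10  85] [330.91 222.47]
org [ 86  73  22  38 514] [96.33 91.11] depth [470.36  60.4   62.52]
plate ((658.0931396484375, -38.71686553955078), (34.40673065185547, 72.54300689697266), 2.016871690750122) 75.66207408927663
w3 hole px (np.float64(23.666666666666668), np.float64(36.666666666666664))
[468 181  11  11  99] [473.02 186.35]
org [215  86  17  35 418] [222.83 103.58] depth [470.45  59.63  62.65]
plate ((657.9108276367188, -38.809139251708984), (36.03041076660156, 73.01362609863281), 2.4210073947906494) 75.65659518841179
hole (array([658.57, -38.76,  75.39]), [np.float64(0.02), np.float64(0.44), np.float64(0.47)]) (array([658.6 , -38.77,  75.33]), [np.float64(0.45), np.float64(0.46)])
org (array([467.84,  62.58,  49.99]), [np.float64(4.94), np.float64(4.96), np.float64(3.78)]) (array([470.45,  59.99,  62.92]), [np.float64(0.46), np.float64(0.45)])
```

```bash
cat > m2.py <<'E'
from h import *
np.set_printoptions(suppress=True,precision=2)
for t in 'w2','w3','w1':
    W=cloud(t); x,y,z=W[...,0],W[...,1],W[...,2]
    hsv=cv2.cvtColor(load(t)['p'],cv2.COLOR_RGB2HSV)
    m=(x>415)&(x<500)&(y>-50)&(y<82)&(z>58)&(z<67)
    q=W[m]; L=cv2.fitLine(q[:,:2].astype(np.float32),cv2.DIST_HUBER,0,.01,.01).ravel(); d=L[:2]*np.sign(L[1]); 
    s=(q[:,:2]-L[2:])@d; print(t,'axis yaw',np.arctan2(d[1],d[0]),'pt',L[2:],'ends',L[2:]+d*s.min(),L[2:]+d*s.max(),'len',np.ptp(s),'z',np.median(q[:,2]))
    o=m&(hsv[...,0]<20)&(hsv[...,1]>150); so=(W[o][:,:2]-L[2:])@d; a=np.percentile(so,[1,99]);c=L[2:]+d*a.mean();print('orange',c,np.ptp(a))
    e=(z>45)&(z<64)&(y>70)&(y<125)&(x>440)&(x<520); q=W[e]
    if e.sum()>20: print('ring',cv2.minEnclosingCircle(q[:,:2].astype(np.float32)),np.median(q[:,2]),'expect eye',c+30*d)
for t in 'w1','t0','s0':
    W=cloud(t); x,y,z=W[...,0],W[...,1],W[...,2]
    e=(z>85)&(z<99)&(y>110)&(y<150)&(x>625)&(x<675);q=W[e]
    if e.sum():
        v,u=np.nonzero(e);print(t,'post head',e.sum(),cv2.minEnclosingCircle(q[:,:2].astype(np.float32)),q[:,2].max(),np.median(q,0),'px',u.mean(),v.mean())
    e=(z>74)&(z<82)&(y>110)&(y<150)&(x>625)&(x<675);q=W[e]
    if e.sum(): print('  shoulder',e.sum(),cv2.minEnclosingCircle(q[:,:2].astype(np.float32)),np.median(q,0))
    e=(z>43)&(z<48)&(y>10)&(y<120)&(x>630)&(x<680);q=W[e]
    if e.sum()>20:
        L=cv2.fitLine(q[:,:2].astype(np.float32),cv2.DIST_HUBER,0,.01,.01).ravel();d=L[:2]*np.sign(L[1]);print('  tube yaw',np.arctan2(d[1],d[0]),L[2:])
E
python3 m2.py
```

```text
w2 axis yaw 1.2071828 pt [457.19  22.1 ] ends [433.64 -39.79] [481.41  85.76] len 134.3335491310692 z 61.42651500295602
orange [471.47  59.64] 26.286734968262525
ring ((478.0207214355469, 84.89175415039062), 17.437366485595703) 58.667811628508105 expect eye [482.14  87.68]
w3 axis yaw 1.2057413 pt [456.39  22.79] ends [432.51 -39.69] [480.54  85.98] len 134.5271384291907 z 61.607705139726136
orange [470.48  59.67] 25.37248021488482
ring ((478.76806640625, 84.15260314941406), 17.404050827026367) 58.78964980340152 expect eye [481.19  87.7 ]
w1 axis yaw 1.2060704 pt [456.34  21.86] ends [432.73 -39.98] [480.56  85.3 ] len 134.09632028992826 z 61.491456830875734
orange [471.93  62.7 ] 19.146308506238903
ring ((479.08953857421875, 83.74166107177734), 17.54509925842285) 58.69824262559388 expect eye [482.63  90.73]
w1 post head 186 ((652.4591064453125, 133.7084197998047), 6.435474872589111) 97.30215427687511 [651.02 133.42  94.04] px 373.6720430107527 70.80645161290323
  shoulder 327 ((652.0889282226562, 133.63108825683594), 10.924072265625) [648.39 133.29  78.55]
  tube yaw 1.6056958 [653.89  67.42]
t0 post head 28 ((651.5368041992188, 133.5054473876953), 5.867085933685303) 96.17256093741048 [651.39 133.67  92.39] px 189.21428571428572 141.5
  shoulder 48 ((651.8065185546875, 133.87823486328125), 10.707645416259766) [649.36 131.31  77.65]
  tube yaw 1.607159 [653.64  66.22]
s0 post head 23 ((654.4646606445312, 131.7493896484375), 5.692254543304443) 95.68653568986485 [655.68 131.9   90.11] px 300.04347826086956 237.6086956521739
  shoulder 40 ((654.7199096679688, 131.5508575439453), 10.86731243133545) [656.2  131.36  75.99]
  tube yaw 1.6125176 [657.53  64.32]
```

```bash
python3 -c "
from h import *
print(row((470.8,59.5,130),down(1.206)))"
```

```text
[ 3.30000e-03 -1.20000e-03  1.94600e-01  6.64494e+01 -3.04894e+01
  7.20395e+01]
```

```bash
echo '[{"wx":0.003, "wy":-0.001, "wz":0.195, "tx":66.4, "ty":-30.5, "tz":72, "finger_gap":45}, {"wx":0.003, "wy":-0.001, "wz":0.195, "tx":66.4, "ty":-30.5, "tz":72, "finger_gap":45}, {"wx":0.003, "wy":-0.001, "wz":0.195, "tx":66.4, "ty":-30.5, "tz":72, "finger_gap":45}, {"wx":0.003, "wy":-0.001, "wz":0.195, "tx":66.4, "ty":-30.5, "tz":72, "finger_gap":45}, {"wx":0.003, "wy":-0.001, "wz":0.195, "tx":66.4, "ty":-30.5, "tz":72, "finger_gap":45}, {"wx":0.003, "wy":-0.001, "wz":0.195, "tx":66.4, "ty":-30.5, "tz":72, "finger_gap":45}]' | python3 jog.py
python3 -c "
from h import *
print(tool()[1].as_matrix().round(4).tolist(),row((470.8,59.5,57),down(1.206)))
snap('wrist','w4')"
```

```text
clock: 3.25
ee_pos: [472.9, 58.5, 129.7]
orientation: [0.0, 0.824, 0.566, 0.0]
wrist_force: [0.4, -0.3, 0.5]
grip_width: 45.0
grip_force: 0.0
[[0.3586, 0.9335, 0.0006], [0.9335, -0.3586, 0.0], [0.0002, 0.0005, -1.0]] [ 5.00000e-04 -2.00000e-04 -2.00000e-03  1.27400e-01 -2.31400e+00
  7.27024e+01]
```

View pics/w4.png

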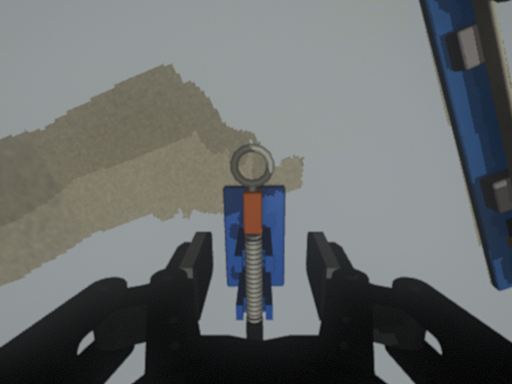

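The orange block at (253,212) sits slightly left of the middle of the pads (260), which agrees with the computed −2.3 mm correction. Descending and gripping.

```bash
echo '[{"tx":0.1, "ty":-2.3, "tz":30, "finger_gap":45}, {"wz":-0.002, "tx":0.1, "ty":-2.3, "tz":60, "finger_gap":45}, {"wz":-0.002, "tx":0.1, "ty":-2.3, "tz":72.7, "finger_gap":45}, {"wz":-0.002, "tx":0.1, "ty":-2.3, "tz":72.7, "finger_gap":45}, {"wz":-0.002, "tx":0.1, "ty":-2.3, "tz":72.7, "finger_gap":30}, {"wz":-0.002, "tx":0.1, "ty":-2.3, "tz":72.7, "finger_gap":20}]' | python3 jog.py
echo '[{"finger_gap":5}, {"finger_gap":5}, {"finger_gap":5}, {"finger_gap":5}, {"finger_gap":5}, {"finger_gap":5}]' | python3 jog.py
echo '[{"tz":-10, "finger_gap":5}, {"tz":-40, "finger_gap":5}, {"tz":-70, "finger_gap":5}, {"tz":-80, "finger_gap":5}, {"tz":-80, "finger_gap":5}, {"tz":-80, "finger_gap":5}]' | python3 jog.py
```

```text
clock: 3.9
ee_pos: [469.7, 59.7, 56.9]
orientation: [-0.0, 0.824, 0.567, -0.0]
wrist_force: [-0.4, -0.8, 0.8]
grip_width: 20.0
grip_force: 0.0
clock: 4.5
ee_pos: [469.5, 59.9, 56.6]
orientation: [0.0, 0.823, 0.568, -0.0]
wrist_force: [0.5, -0.3, 6.5]
grip_width: 10.9
grip_force: 59.2
clock: 5.1
ee_pos: [467.8, 59.8, 134.9]
orientation: [-0.001, 0.823, 0.567, -0.002]
wrist_force: [0.8, 0.2, -1.1]
grip_width: 10.5
grip_force: 58.7
```

```bash
python3 -c "
from h import *
print(row((654.9,61.1,125),down(1.6065)))"
```

```text
[-4.300000e-03  1.000000e-03 -3.997000e-01  6.790490e+01  1.744421e+02
  9.037900e+00]
```

```bash
echo '[{"wz":-0.1, "tx":10, "ty":20, "tz":2, "finger_gap":5}, {"wz":-0.2, "tx":24, "ty":60, "tz":5, "finger_gap":5}, {"wx":-0.004, "wy":0.001, "wz":-0.3, "tx":42, "ty":105, "tz":9, "finger_gap":5}, {"wx":-0.004, "wy":0.001, "wz":-0.4, "tx":60, "ty":150, "tz":9, "finger_gap":5}, {"wx":-0.004, "wy":0.001, "wz":-0.4, "tx":67.9, "ty":174.4, "tz":9, "finger_gap":5}, {"wx":-0.004, "wy":0.001, "wz":-0.4, "tx":67.9, "ty":174.4, "tz":9, "finger_gap":5}, {"wx":-0.004, "wy":0.001, "wz":-0.4, "tx":67.9, "ty":174.4, "tz":9, "finger_gap":5}, {"wx":-0.004, "wy":0.001, "wz":-0.4, "tx":67.9, "ty":174.4, "tz":9, "finger_gap":5}]' | python3 jog.py
python3 - <<'E'
from h import *
np.set_printoptions(suppress=True,precision=3)
snap('top','t5');snap('scene','s5');snap('wrist','w5')
p,T=tool();print(p,T.as_matrix())
for t in 't5','s5','w5':
    W=cloud(t);x,y,z=W[...,0],W[...,1],W[...,2]
    m=(x>635)&(x<680)&(y>-60)&(y<115)&(z>105)&(z<140); q=W[m]
    print(t,len(q)); 
    for lo in range(-60,115,15):
        k=(q[:,1]>lo)&(q[:,1]<lo+15)
        if k.sum()>3: print(lo,k.sum(),np.median(q[k],0),q[k][:,:3].min(0),q[k].max(0))
a=cv2.imread('pics/w5.png');b=cv2.resize(cv2.imread('pics/s5.png')[170:290,170:330],(512,384),interpolation=2)
cv2.imwrite('pics/c5.png',cv2.resize(np.hstack([a,b]),(800,300)))
E
```

```text
clock: 5.9
ee_pos: [653.3, 61.1, 124.5]
orientation: [-0.001, 0.694, 0.72, -0.001]
wrist_force: [-0.4, -0.2, -1.5]
grip_width: 11.2
grip_force: 58.8
[654.213  61.196 125.917] [[-0.036  0.999 -0.   ]
 [ 0.999  0.036  0.   ]
 [ 0.    -0.    -1.   ]]
t5 110
-45 50 [656.312 -38.027 129.398] [651.007 -44.822 121.822] [663.676 -30.253 131.714]
-30 49 [655.719 -23.506 128.644] [650.715 -29.921 122.221] [662.233 -15.231 132.01 ]
-15 11 [655.484 -13.117 127.046] [650.381 -13.508 124.392] [660.481  -9.049 131.112]
s5 321
-60 6 [661.524 -46.632 126.121] [654.166 -47.085 121.691] [664.961 -45.418 128.855]
-45 50 [662.902 -37.716 126.751] [652.052 -44.629 107.173] [666.961 -30.094 130.288]
-30 38 [661.621 -23.907 126.239] [650.291 -29.834 118.321] [665.325 -15.244 130.328]
-15 35 [660.527  -7.359 125.717] [652.381 -14.807 118.816] [665.528  -0.055 129.034]
0 34 [659.862   7.54  126.108] [652.665   0.261 115.026] [665.18   14.733 129.656]
15 34 [659.874  23.01  125.889] [651.507  15.57  118.153] [663.076  29.94  132.018]
30 27 [658.955  36.256 124.944] [653.114  30.553 119.757] [662.541  42.869 13
[... 163 characters left out ...]
99 128.307]
75 35 [653.976  80.888 124.243] [641.234  75.113 119.2  ] [670.215  89.881 127.455]
90 30 [653.863  96.554 123.322] [640.732  90.216 119.351] [667.097 101.604 126.408]
w5 6636
15 151 [655.927  28.237 129.55 ] [650.02   23.562 124.259] [661.722  29.995 131.911]
30 767 [655.347  37.882 129.674] [649.656  30.001 124.553] [661.425  44.982 132.257]
45 790 [654.913  53.42  131.056] [649.208  45.001 127.747] [660.432  59.995 139.297]
60 2701 [654.322  70.306 130.565] [635.34   60.013 110.005] [673.435  74.996 139.984]
75 1055 [654.101  82.564 127.161] [639.866  75.006 122.376] [667.355  89.989 131.57 ]
90 1172 [653.357  98.84  127.116] [639.854  90.002 123.96 ] [667.23  104.691 129.788]
```

View pics/c5.png

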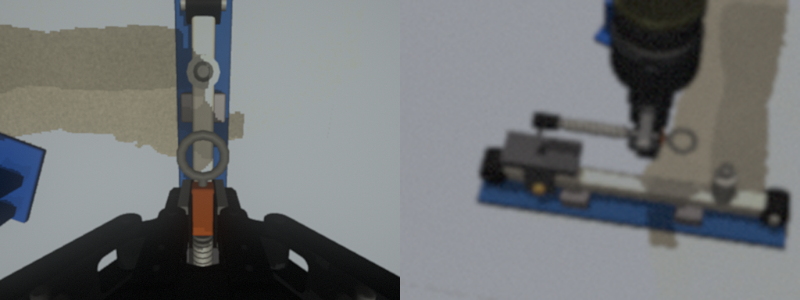

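The wrist picture shows the spring held level with the ring at about (259,200) in line with the post head at (259,90). In the scene picture the pin is over the bracket. Descending to feel.

```bash
echo '[{"tz":10, "finger_gap":5}, {"tz":20, "finger_gap":5}, {"tz":26, "finger_gap":5}, {"tz":26, "finger_gap":5}, {"tz":26, "finger_gap":5}]' | python3 jog.py
echo '[{"tz":1, "finger_gap":5}, {"tz":2, "finger_gap":5}, {"tz":3, "finger_gap":5}, {"tz":3, "finger_gap":5}, {"tz":3, "finger_gap":5}]' | python3 jog.py
echo '[{"tz":1, "finger_gap":5}, {"tz":1, "finger_gap":5}, {"tz":2, "finger_gap":5}, {"tz":2, "finger_gap":5}, {"tz":2, "finger_gap":5}]' | python3 jog.py
```

```text
clock: 6.55
ee_pos: [655.3, 61.1, 99.6]
orientation: [-0.0, 0.694, 0.72, 0.0]
wrist_force: [0.8, 0.9, -1.1]
grip_width: 10.7
grip_force: 58.8
clock: 7.05
ee_pos: [655.7, 61.1, 97.1]
orientation: [0.0, 0.694, 0.72, 0.0]
wrist_force: [0.6, -0.5, -1.1]
grip_width: 10.9
grip_force: 58.8
clock: 7.55
ee_pos: [655.6, 61.2, 95.0]
orientation: [0.0, 0.694, 0.72, 0.0]
wrist_force: [-0.7, -0.7, -1.0]
grip_width: 11.0
grip_force: 58.8
```

```bash
echo '[{"tz":1, "finger_gap":5}, {"tz":1, "finger_gap":5}, {"tz":2, "finger_gap":5}, {"tz":2, "finger_gap":5}, {"tz":2, "finger_gap":5}]' | python3 jog.py
echo '[{"tz":1, "finger_gap":5}, {"tz":1, "finger_gap":5}, {"tz":1, "finger_gap":5}, {"tz":1, "finger_gap":5}]' | python3 jog.py
```

```text
clock: 8.05
ee_pos: [655.6, 61.2, 92.9]
orientation: [0.0, 0.694, 0.72, 0.0]
wrist_force: [0.2, 0.0, -0.9]
grip_width: 11.1
grip_force: 58.8
clock: 8.45
ee_pos: [655.6, 61.2, 92.0]
orientation: [0.0, 0.694, 0.72, 0.0]
wrist_force: [-0.3, 0.5, -1.2]
grip_width: 10.9
grip_force: 58.8
```

```bash
echo '[{"tz":1, "finger_gap":5}, {"tz":2, "finger_gap":5}, {"tz":2, "finger_gap":5}, {"tz":2, "finger_gap":5}]' | python3 jog.py
echo '[{"tz":1, "finger_gap":5}, {"tz":2, "finger_gap":5}, {"tz":2, "finger_gap":5}, {"tz":2, "finger_gap":5}]' | python3 jog.py
```

```text
clock: 8.85
ee_pos: [655.6, 61.1, 89.9]
orientation: [0.0, 0.694, 0.72, 0.0]
wrist_force: [-0.3, -0.2, -1.0]
grip_width: 11.0
grip_force: 58.8
clock: 9.25
ee_pos: [655.6, 61.2, 88.0]
orientation: [0.0, 0.694, 0.72, 0.0]
wrist_force: [-0.1, -1.2, -0.9]
grip_width: 10.5
grip_force: 58.8
```

The tip is well below the plate top with no force, so the pin has entered the hole. Continuing until the block seats.

```bash
echo '[{"tz":1, "finger_gap":5}, {"tz":2, "finger_gap":5}, {"tz":3, "finger_gap":5}, {"tz":4, "finger_gap":5}, {"tz":4, "finger_gap":5}, {"tz":4, "finger_gap":5}]' | python3 jog.py
echo '[{"tz":1, "finger_gap":5}, {"tz":2, "finger_gap":5}, {"tz":2, "finger_gap":5}, {"tz":2, "finger_gap":5}]' | python3 jog.py
```

```text
clock: 9.85
ee_pos: [655.6, 61.2, 83.9]
orientation: [0.0, 0.694, 0.72, 0.0]
wrist_force: [-0.2, 0.1, -0.2]
grip_width: 10.9
grip_force: 58.8
clock: 10.25
ee_pos: [655.7, 61.2, 82.1]
orientation: [0.0, 0.694, 0.72, 0.0]
wrist_force: [0.7, 1.5, -1.9]
grip_width: 11.0
grip_force: 58.9
```

```bash
echo '[{"tz":0.5, "finger_gap":5}, {"tz":1, "finger_gap":5}, {"tz":1, "finger_gap":5}, {"tz":1, "finger_gap":5}]' | python3 jog.py
python3 -c "
from h import *
print(r.sense()['wrist_force'],r.sense()['torque'])
snap('scene','s6');a=cv2.imread('pics/s6.png')[195:285,185:345];cv2.imwrite('pics/c6.png',cv2.resize(a,(800,450),interpolation=cv2.INTER_CUBIC))"
```

```text
clock: 10.65
ee_pos: [655.8, 61.2, 81.4]
orientation: [0.0, 0.694, 0.72, 0.001]
wrist_force: [-0.7, 0.0, 3.2]
grip_width: 11.0
grip_force: 59.3
[-0.6500983   0.04425996  3.24414716] [-0.05788212  0.12091046 -0.03577557]
```

View pics/c6.png

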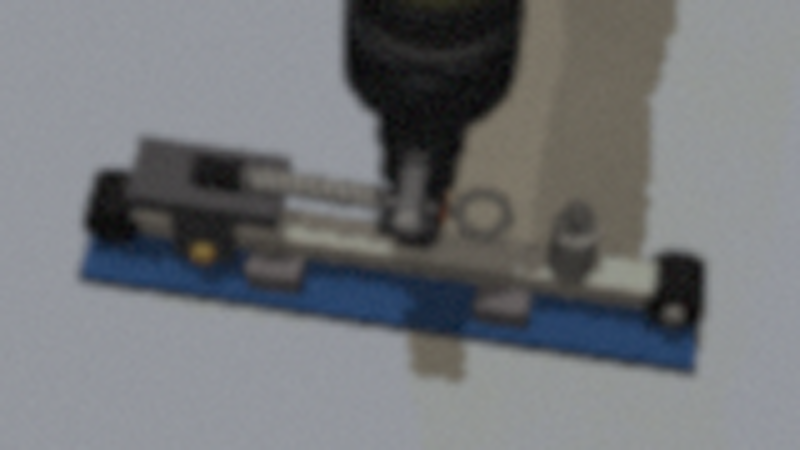

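The black block lies flat on the plate at (220,172). With a 4 N reaction at axis height 81.4 mm, the pin is fully home. Now I tilt about the pin to raise the eye.

```bash
echo '[{"wy":0.02, "tx":0.3, "tz":-2.4, "finger_gap":5}, {"wy":0.04, "tx":0.5, "tz":-4.6, "finger_gap":5}, {"wy":0.06, "tx":0.7, "tz":-6.7, "finger_gap":5}, {"wy":0.08, "tx":1, "tz":-8.8, "finger_gap":5}, {"wy":0.1, "tx":1.2, "tz":-10.9, "finger_gap":5}, {"wy":0.115, "tx":1.3, "tz":-12.5, "finger_gap":5}, {"wy":0.115, "tx":1.3, "tz":-12.5, "finger_gap":5}, {"wy":0.115, "tx":1.3, "tz":-12.5, "finger_gap":5}]' | python3 jog.py
```

```text
clock: 11.5
ee_pos: [655.6, 62.1, 93.4]
orientation: [-0.041, 0.693, 0.718, 0.04]
wrist_force: [0.7, -2.0, 0.9]
grip_width: 10.7
grip_force: 58.9
```

```bash
echo '[{"tx":4, "finger_gap":5}, {"tx":9, "finger_gap":5}, {"tx":14, "finger_gap":5}, {"tx":19, "finger_gap":5}, {"tx":24, "finger_gap":5}, {"tx":26, "finger_gap":5}, {"tx":26, "finger_gap":5}, {"tx":26, "finger_gap":5}]' | python3 jog.py
python3 - <<'E'
from h import *
np.set_printoptions(suppress=True,precision=2)
snap('wrist','w7')
p,T=tool();e=p+30*T.as_matrix()[:,0];print('tcp',p,'eye by kin',e, T.as_matrix()[:,0])
W=cloud('w7');x,y,z=W[...,0],W[...,1],W[...,2]
m=(y>e[1]-20)&(y<e[1]+45)&(x>630)&(x<675)&(z>70)&(z<110)
for lo in range(70,108,3):
    k=m&(z>lo)&(z<=lo+3)
    if k.sum()>8: q=W[k]; print(lo,k.sum(),q[:,:2].min(0),q[:,:2].max(0))
a=cv2.imread('pics/w7.png')[60:300,130:390];cv2.imwrite('pics/c7.png',cv2.resize(a,(650,600),interpolation=cv2.INTER_CUBIC))
E
```

```text
clock: 12.3
ee_pos: [654.6, 88.1, 96.4]
orientation: [-0.041, 0.693, 0.719, 0.04]
wrist_force: [0.8, -6.0, -1.8]
grip_width: 10.8
grip_force: 58.8
tcp [654.62  88.01  96.4 ] eye by kin [653.55 117.8   99.82] [-0.04  0.99  0.11]
76 611 [641.42 123.15] [662.87 144.5 ]
79 197 [641.97  98.89] [663.18 144.46]
82 50 [643.03  99.38] [666.65 101.26]
85 65 [643.27  99.37] [666.59 101.03]
88 82 [643.08  99.02] [666.81 137.73]
91 308 [642.87  98.42] [666.49 140.09]
94 465 [643.07  98.25] [666.81 138.87]
97 611 [640.59  98.05] [668.16 136.62]
100 1887 [640.66  97.8 ] [667.89 131.33]
103 307 [642.13  97.8 ] [666.91 131.05]
106 60 [644.6   97.81] [666.88  98.86]
```

View pics/c7.png

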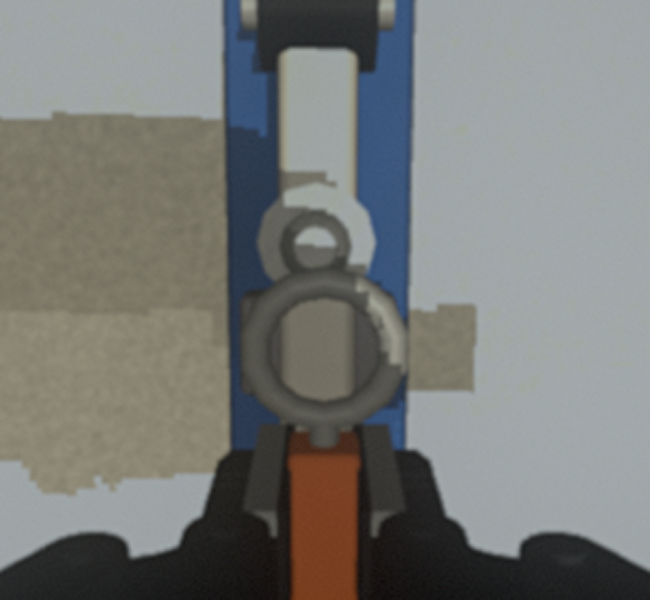

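The ring's centre is at (324,345) in the crop and the post head at (315,242). By depth the ring is at (654.3, 117.4) and the post at (652.2, 133.8). So I pull 17 mm further and shift −1.6 mm across.

```bash
echo '[{"tx":3, "ty":-0.5, "finger_gap":5}, {"tx":7, "ty":-1, "finger_gap":5}, {"tx":11, "ty":-1.6, "finger_gap":5}, {"tx":15, "ty":-1.6, "finger_gap":5}, {"tx":17, "ty":-1.6, "finger_gap":5}, {"tx":17, "ty":-1.6, "finger_gap":5}, {"tx":17, "ty":-1.6, "finger_gap":5}, {"tx":17, "ty":-1.6, "finger_gap":5}]' | python3 jog.py
python3 - <<'E'
from h import *
np.set_printoptions(suppress=True,precision=2)
snap('wrist','w8')
p,T=tool();e=p+30*T.as_matrix()[:,0];print('tcp',p,'eye by kin',e)
W=cloud('w8');x,y,z=W[...,0],W[...,1],W[...,2]
m=(y>e[1]-14)&(y<e[1]+25)&(x>630)&(x<675)
for lo in (75,97,99,101,103):
    k=m&(z>lo)&(z<=lo+4); q=W[k]
    if len(q): print(lo,k.sum(),q[:,:2].min(0),q[:,:2].max(0))
k=m&(z>84)&(z<=97)&(np.hypot(x-652.2,y-133.8)<8.5);q=W[k];print('head',k.sum(),q.min(0),q.max(0))
a=cv2.imread('pics/w8.png')[60:300,130:390];cv2.imwrite('pics/c8.png',cv2.resize(a,(650,600),interpolation=cv2.INTER_CUBIC))
E
```

```text
clock: 13.15
ee_pos: [653.0, 104.1, 98.3]
orientation: [-0.04, 0.693, 0.719, 0.04]
wrist_force: [2.4, -6.3, -2.2]
grip_width: 10.8
grip_force: 58.8
tcp [653.03 104.03  98.32] eye by kin [651.95 133.82 101.7 ]
75 324 [642.6  122.73] [662.66 139.  ]
97 97 [640.39 119.99] [664.31 135.96]
99 988 [639.04 119.83] [665.94 147.25]
101 1921 [639.04 119.83] [665.94 147.32]
103 1124 [639.27 121.7 ] [665.88 147.32]
head 617 [646.39 127.51  88.9 ] [658.2  140.12  96.89]
```

View pics/c8.png

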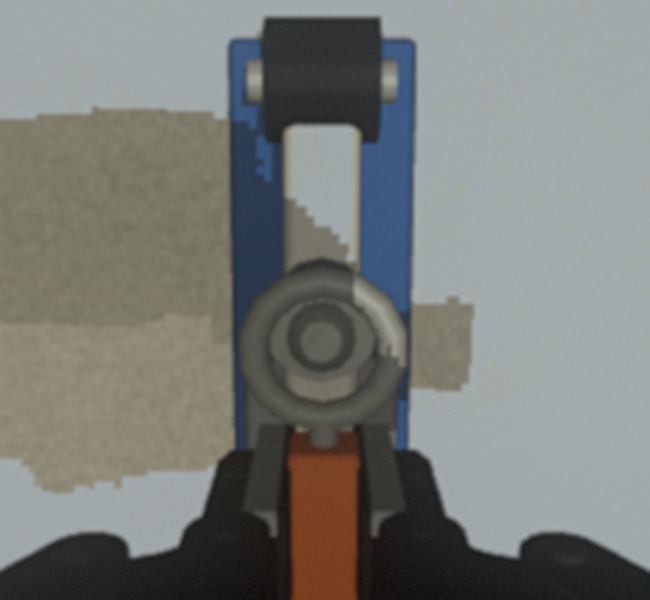

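The ring at (324,343) encircles the head at (321,343), centred within about 0.5 mm. Lowering it while levelling.

```bash
echo '[{"wy":-0.015, "tx":-0.3, "tz":2.2, "finger_gap":5}, {"wy":-0.03, "tx":-0.6, "tz":4.4, "finger_gap":5}, {"wy":-0.045, "tx":-0.8, "tz":6.6, "finger_gap":5}, {"wy":-0.06, "tx":-1.1, "tz":8.8, "finger_gap":5}, {"wy":-0.06, "tx":-1.1, "tz":8.8, "finger_gap":5}]' | python3 jog.py
python3 -c "
from h import *
print(row((653.0,103.8,81.5),down(1.6065)))"
```

```text
clock: 13.7
ee_pos: [653.0, 104.4, 89.4]
orientation: [-0.018, 0.694, 0.72, 0.019]
wrist_force: [1.6, -6.3, -0.5]
grip_width: 10.8
grip_force: 58.9
[ 1.800e-03 -5.270e-02  7.000e-04 -9.809e-01 -2.120e-02  7.841e+00]
```

```bash
echo '[{"wy":-0.015, "tx":-0.3, "tz":2, "finger_gap":5}, {"wy":-0.03, "tx":-0.6, "tz":4, "finger_gap":5}, {"wy":-0.045, "tx":-0.8, "tz":6, "finger_gap":5}, {"wx":0.002, "wy":-0.053, "tx":-1, "tz":7.5, "finger_gap":5}, {"wx":0.002, "wy":-0.053, "tx":-1, "tz":7.5, "finger_gap":5}, {"wx":0.002, "wy":-0.053, "tx":-1, "tz":7.5, "finger_gap":5}]' | python3 jog.py
```

```text
clock: 14.3
ee_pos: [653.1, 103.6, 82.2]
orientation: [-0.0, 0.694, 0.72, 0.0]
wrist_force: [2.5, -6.4, -0.1]
grip_width: 10.8
grip_force: 58.9
```

```bash
echo '[{"tx":-1, "tz":0.3, "finger_gap":5}, {"tx":-2, "tz":0.6, "finger_gap":5}, {"tx":-3, "tz":0.6, "finger_gap":5}, {"tx":-4, "tz":0.6, "finger_gap":5}, {"tx":-4.5, "tz":0.6, "finger_gap":5}, {"tx":-4.5, "tz":0.6, "finger_gap":5}, {"tx":-4.5, "tz":0.6, "finger_gap":5}]' | python3 jog.py
python3 -c "
from h import *
np.set_printoptions(suppress=True,precision=2)
snap('wrist','w9');W=cloud('w9');x,y,z=W[...,0],W[...,1],W[...,2]
k=(y>112)&(y<150)&(x>630)&(x<675)&(z>80)&(z<=86);q=W[k];print(k.sum(),q.min(0),q.max(0),np.median(q[:,2]))
a=cv2.imread('pics/w9.png')[60:300,130:390];cv2.imwrite('pics/c9.png',cv2.resize(a,(650,600),interpolation=cv2.INTER_CUBIC))"
```

```text
clock: 15.0
ee_pos: [653.4, 99.5, 81.9]
orientation: [-0.0, 0.694, 0.72, 0.001]
wrist_force: [3.1, -5.8, -0.2]
grip_width: 11.1
grip_force: 59.0
2283 [639.41 112.01  80.  ] [666.38 144.7   85.99] 83.22040604120043
```

View pics/c9.png

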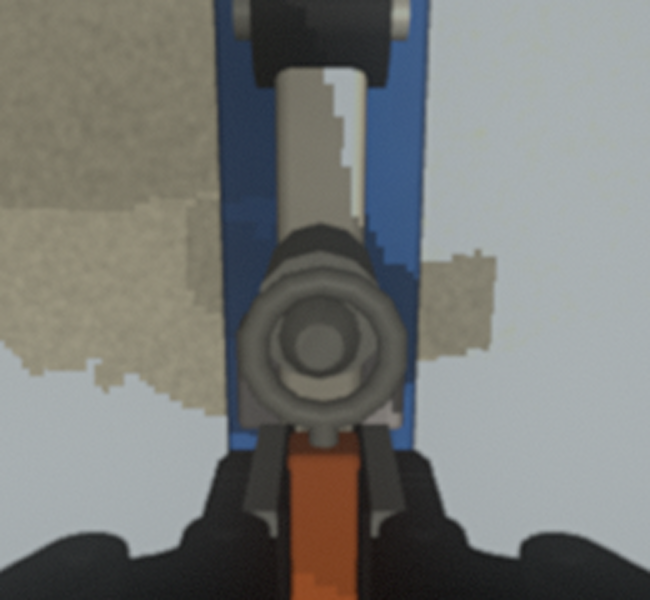

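The ring at (322,345) sits around the neck with its top at 83.2 mm, below the head's underside at 88 mm. I ease the last millimetre onto the neck and let go.

```bash
echo '[{"tx":-0.5, "ty":0.5, "tz":0.1, "finger_gap":5}, {"tx":-1, "ty":1, "tz":0.2, "finger_gap":5}, {"tx":-1.4, "ty":1, "tz":0.2, "finger_gap":5}, {"tx":-1.4, "ty":1, "tz":0.2, "finger_gap":5}]' | python3 jog.py
echo '[{"finger_gap":14}, {"finger_gap":18}, {"finger_gap":22}, {"finger_gap":26}, {"finger_gap":26}]' | python3 jog.py
```

```text
clock: 15.45
ee_pos: [653.6, 99.2, 81.7]
orientation: [-0.002, 0.694, 0.72, 0.001]
wrist_force: [-2.9, -2.1, 4.7]
grip_width: 10.8
grip_force: 59.6
clock: 15.95
ee_pos: [653.6, 98.8, 81.0]
orientation: [-0.001, 0.694, 0.72, 0.0]
wrist_force: [0.2, -1.4, -0.6]
grip_width: 25.8
grip_force: 0.0
```

```bash
echo '[{"tz":-5, "finger_gap":26}, {"tz":-15, "finger_gap":26}, {"tz":-30, "finger_gap":26}, {"tz":-50, "finger_gap":26}, {"tz":-80, "finger_gap":26}, {"tz":-110, "finger_gap":26}, {"tz":-120, "finger_gap":26}, {"tz":-120, "finger_gap":26}, {"tz":-120, "finger_gap":26}]' | python3 jog.py
python3 - <<'E'
from h import *
np.set_printoptions(suppress=True,precision=2)
for c in 'wrist','top','scene':
    t=c[0]+'10';snap(c,t);W=cloud(t);x,y,z=W[...,0],W[...,1],W[...,2]
    hsv=cv2.cvtColor(load(t)['p'],cv2.COLOR_RGB2HSV)
    k=(y>112)&(y<150)&(x>630)&(x<675)&(z>80)&(z<=86);q=W[k];print(t,'ring',k.sum(),q.min(0),q.max(0),np.median(q[:,2]) if len(q) else 0) if k.any() else 0
    k=(y>60)&(y<125)&(x>640)&(x<670)&(hsv[...,0]<20)&(hsv[...,1]>150)&(z>70);print('orange',k.sum(),np.median(W[k],0)) if k.any() else 0
    k=(y>-60)&(y<-20)&(x>640)&(x<675)&(z>80)&(z<100);print('black',k.sum(),W[k].min(0),W[k].max(0),np.median(W[k],0)) if k.any() else 0
    k=(np.hypot(x-652.3,y-133.8)<8)&(z>86)&(z<99);print('head',k.sum(),np.median(W[k],0)) if k.any() else 0
E
```

```text
clock: 16.85
ee_pos: [653.5, 98.2, 200.6]
orientation: [-0.001, 0.694, 0.72, 0.0]
wrist_force: [-0.6, 0.5, 0.1]
grip_width: 25.8
grip_force: 0.0
w10 ring 625 [639.65 112.15  80.  ] [666.53 144.    85.93] 83.59138767869007
orange 241 [653.3  105.42  87.71]
black 217 [653.47 -36.02  81.12] [665.49 -20.03  89.76] [659.24 -27.72  88.06]
head 224 [652.42 134.53  94.4 ]
orange 2 [642.18  62.73 329.03]
black 59 [652.76 -41.12  81.04] [663.69 -20.9   90.26] [658.01 -31.74  86.83]
s10 ring 40 [643.48 112.16  80.37] [669.61 137.87  85.39] 81.70673384976669
orange 38 [657.89  97.71  85.54]
black 59 [653.88 -44.87  80.13] [668.22 -20.19  89.58] [663.1  -32.11  85.12]
head 20 [654.95 131.69  91.43]
```

Black block top is at 88 mm (seated), the ring top is at 83.6 mm (under the head), and the gripper is clear. Handing in.

```bash
python3 -c "
from h import *
print(r.close_job())"
```

```text
the job is handed in; nothing more can be done
None
```

The spring is fitted and the job is handed in at about 17 s: the pin is fully home in the bracket hole and the eye is caught under the post's head. The highest force in the readings was about 6.5 N, and the covers and screwdriver were left alone.

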